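Clamp a pan of oat bars on its cutting board

TASK

Push the loose pan of oat bars away from you along its guides, fully home against the two stop posts of the cutting board, then tighten the clamp's loose thumbscrew down onto the pan's rim: stroke its wings round clockwise (seen from above) with a fingertip, stroke after stroke, until it stops turning. Use fingertips only: do not pinch the thumbscrew's wings, do not lift the pan, and leave everything else where it is.

Things in the scene. Friction and masses are not known exactly. Their poses are not given: they have to be found in the camera images.
- board: Beech cutting board fixed to the table; it spans x -160..+110, y -155..+155 mm, top at z = 15. Origin at table height; +x away from the robot (turned up to 0.33 rad), z up. Two low aluminium guides along x (8 mm thick, top z = 31, x -130..+50) have inner faces at y = +-92, 4 mm clear of the pan's walls. It carries two stop posts and a clamp at its far side.
- home_mark (a point): Point on the board's top where the centre of the pan's underside lies when the pan is fully home: x = -10, y = 0 mm in the board's frame. Board axes.
- stop_face (a point): Top of the near face of the left stop post: x = +55, y = +70, z = 75 mm in the board's frame. The other stands at y = -70. Each post is 24 mm wide (y) and 10 mm thick.
- clamp_arm_top (a point): Point on the screw's axis on top of the clamp's dark steel arm (x = +47, y = 0, z = 102 mm in the board's frame). The arm is 26 mm wide (y), 12 mm thick and runs from x = +23 to the upright, over the pan's far rim.
- upright_top (a point): Top of the near face of the clamp's dark steel upright, 34 mm wide (y), 18 mm thick: x = +84, y = 0, z = 140 mm in the board's frame. It is only 37 mm beyond the thumbscrew's axis, so a fingertip on a wing cannot pass round that side: the wings are worked in strokes along the two sides and the near side.
- pan: Loose steel pan holding a slab of oat bars, about 0.5 kg, 130 (x) x 200 (y) x 50 mm high; origin at the centre of its underside, axes like the board's. A flat rim 12 mm wide, 4 mm thick runs round the top. It stands on the board (rim top 65 mm above the table) between the guides, 25 to 40 mm short of the posts. Fully home its far rim touches both posts and lies under the clamp's foot.
- screw_wings (a point): Centre of the steel wing thumbscrew, on its upright axis, half-way up the wings. The two flat wings point along +x and -x of this frame, which turns and sinks with the screw (8 mm a turn). Each wing reaches from the hub (radius 7 mm) to 34 mm from the axis, is 7 mm thick and 24 mm high. It cannot come out. When tight this point is 120 mm above the table, 18 mm above the arm's top.
- thumbscrew (a joint): Turn of the thumbscrew in rad, growing clockwise seen from above (tightening). It starts loose at 1.3 to 5.5 and stops hard at 12.57, tight: 1.1 to 1.8 turns to go. It turns easily (0.035 N m of friction, 1 to 2 N at a wing), stays where it is left, and the effort hardly changes until the stop.
- clamp_foot: Sprung rubber foot, 16 mm in diameter, under the thumbscrew's spindle; origin at the centre of its underside. At the start it hangs 6 to 12 mm above the height of the pan's rim; it meets the rim of the home pan about 2.4 rad before the stop, and at the stop presses on it with about 12 N.
- bite_a: Round oat bite in a paper cup, 38 mm diameter, 34 mm high, loose on the board beside the left guide; origin under its centre. Bystander.
- bite_b: The same kind of oat bite, loose on the board beside the right guide; origin under its centre. Bystander.
- jar: Closed jar, 68 mm diameter, 95 mm high, loose on the table; origin under its centre. Bystander.
- bowl: White bowl, 124 mm wide, 55 mm high, loose on the table; origin under its centre. Bystander.
- spatula: Spatula lying on the table; origin under its middle. Bystander.
- liners: Stack of paper baking cups, 56 mm wide, 30 mm high, loose on the table; origin under its centre. Bystander.
- scraper: Bench scraper with black grip, 120 x 154 x 24 mm, lying on the table to the left; origin under it. Bystander.
Things that resemble listed ones, but are neither listed nor needed, are in the scene too. What is shaped like the pan but red is not meant.

How it is judged:
By the outcome, as a careful person would: the job done as asked, in the order asked, and still so for the second after the job is handed in, with the robot touching nothing.
It also fails if it takes over 72 s, if anything falls off the work surface, if the arm or the gripper's body presses on something with over 40 N, if the wrist force passes 120 N, or if a joint passes its speed limit or range.

ROBOT

A 6-joint arm with a two-finger parallel gripper is mounted at the origin on the work surface. World frame = base frame: x ahead of the robot, y to its left, z up, the work surface at z = 0. Lengths are in m, angles in degrees, forces in N, time in s.
With the tool pointing down it reaches from about 0.3 to 0.75 m from the base axis. Payload 8.5 kg.
Tool frame: the origin (TCP) lies between the finger pads; the fingertips stand 25 mm ahead of it and the grasp point (between the pads) lies 6 mm ahead of it; x points along the fingers, y is the direction in which the jaws open and shut, and the axes are right-handed (so a half turn about x gives the same grasp; the last joint's range is limited). The gripper opens to 85 mm and grips with 20 to 120 N. Pads are 22 mm wide; open, the fingers measure 114 mm over their backs; the gripper's body (76 mm by 85 mm) begins 54 mm behind the grasp point. The pads swing forward as they close: fully open they stand 13 mm farther back than shut.
Start: joints at [62.779, 21.807, 74.336, -0, 83.858, -12.336], TCP at [0.141, 0.532, 0.256] pointing down, gripper open.
Joint ranges: [-178.18, 178.18], [-50.72, 133.34], [12.68, 142.11], [-81.47, 261.47], [9.98, 163.14], [-165.26, 165.26]. Speed limits (degrees/s): [136.94, 136.94, 180, 180, 180, 180].

INTERFACE

Orientations are given as a 3x3 rotation matrix whose columns are the frame's x, y, z axes.
In Python, from rig import sensors, get_image, workorder gives the robot as it stands.
- The arm moves only by the tool arm_command, never from a script. Its argument "plan" is a list that holds one entry, the list of rows, each a list of 6 numbers: the shift along the tool's x, y, z in units of 25 mm (1.0 is 25 mm), then the turn, a rotation vector about the tool's x, y, z in units of 6 degrees (1.0 is 6 degrees). In form: [[[dx, dy, dz, ax, ay, az], ...]]. A call has 1 to 10 rows; each row is the pose to reach, as a shift and turn from the pose commanded when the call began, along the tool's axes at that moment; what a row does not reach only later rows make up. A row lasts 1/10 s, in which the tool goes at most 50 mm and 8.59 degrees, less where a joint would pass 70% of its speed; a pose out of reach is approached as far as the arm can. A call with a gripper value outside its range is refused whole. "jaw" is the closure, from 0 (fully open) to 1 (shut), set as the call begins (left out, the last holds). The fingers move at their own pace and stop on an object; "newtons" is the grip in N (left out, the last holds). Time passes only in rows, so rows that repeat a pose let the fingers close. It gives the time, the measured TCP pose, the force and the opening at its end, in the units of the state.
- sensors.observe(): the state, without advancing time (a new reading comes with each control period).
- get_image(name): name is "scene" or "top" or "wrist"; returns a dict with "img" (420x560x3 uint8, red, green, blue), "fx", "fy", "cx", "cy" (pixels), "dist" ([k1, k2, p1, p2, k3] as OpenCV has them; the pictures are not rectified), "T" (4x4, takes a point from camera to world coordinates). Camera axes: x right, y up, looking along -z (the intrinsics and any distortion apply to the point x, -y, -z); pixel columns grow to the right and rows downward; lengths in m; the calibration is good to about 2 mm. A picture is of the moment at which its call begins. There is no depth.
- workorder.close_job(): hands the job in, once; it reports no verdict.
The state is a dict: "time_s": time; "q": joint angles; "qvel": joint speeds; "joint_efforts": joint torques, N m; "position": TCP position; "tool_rot": TCP orientation; "ft_force": force on the tool from outside, world axes, zero at the start; "wrist_torque": the same for the moment, N m; "grip_width": finger opening in m.
Only numpy, scipy, OpenCV 4.12 (cv2) and the standard library are available. Lean on these libraries where they do the work, as an engineer would, in place of code of your own. Each camera call takes 0.05 s, during which the arm holds its last target. There are 200 camera calls.

## Working session

There is one attempt and no reset: what is moved stays moved. The work goes in short steps, Python scripts to look and compute and a tool call to move; the robot and the scene stay as the last step left them, time stands still between calls to the robot, and variables do not carry over. Pictures are saved under pics/ and viewed, about 8 in all and at most 12, crops included, and the job is handed in when it is done.

Besides the shell and the picture viewer there is one more tool, called after "Emit:" in YAML: its name, and indented under it one key for each argument. arm_command: Moves the arm, as the interface text tells. Its arguments: {"type":"object","properties":{"plan":{"type":"array","items":{"type":"array","items":{"type":"array","items":{"type":"number"}}}},"jaw":{"type":"number"},"newtons":{"type":"number"}},"required":["plan"]}

```bash
ls; mkdir -p pics
python3 - <<'E'
from rig import sensors,get_image
import cv2,numpy as np
s=sensors.observe();print({k:np.round(v,3).tolist() for k,v in s.items()})
for n in("scene","top"):
    d=get_image(n);cv2.imwrite(f"pics/{n}0.png",d["img"][...,::-1]);print(n,d["fx"],d["fy"],d["cx"],d["cy"],d["dist"],np.round(d["T"],3).tolist())
E
```

```text
pics
{'time_s': 0.0, 'q': [62.778, 21.842, 74.384, 0.0, 83.858, -12.334], 'qvel': [-0.123, 0.026, 0.008, -0.057, 0.045, -0.021], 'joint_efforts': [0.002, -44.846, -23.128, -0.0, 0.005, 0.0], 'position': [0.141, 0.531, 0.256], 'tool_rot': [[-0.001, 0.257, 0.966], [-0.001, 0.966, -0.257], [-1.0, -0.001, -0.0]], 'ft_force': [0.403, -0.496, -0.318], 'wrist_torque': [0.023, 0.032, -0.026], 'grip_width': 0.086}
scene 389.005606287402 389.005606287402 276.4979591109639 203.29907023354264 [0.01038631 0.         0.         0.         0.        ] [[-0.017, -0.798, 0.603, 1.137], [1.0, -0.009, 0.016, -0.009], [-0.008, 0.603, 0.798, 0.983], [0.0, 0.0, 0.0, 1.0]]
top 429.96855539637943 429.96855539637943 280.29553668809336 204.1318002740314 [-0.05199465  0.          0.          0.          0.        ] [[-0.013, 0.981, -0.195, 0.236], [-1.0, -0.017, -0.022, -0.043], [-0.025, 0.195, 0.98, 1.317], [0.0, 0.0, 0.0, 1.0]]
```

View pics/scene0.png

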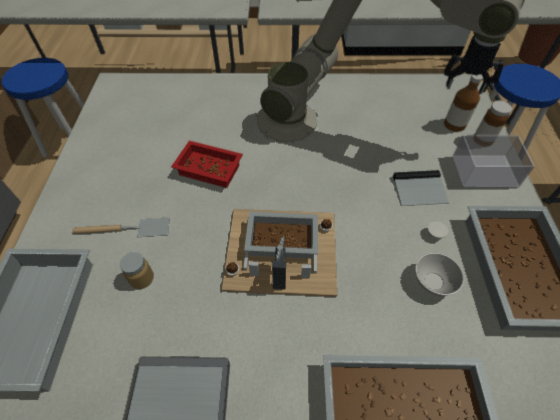

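View pics/top0.png

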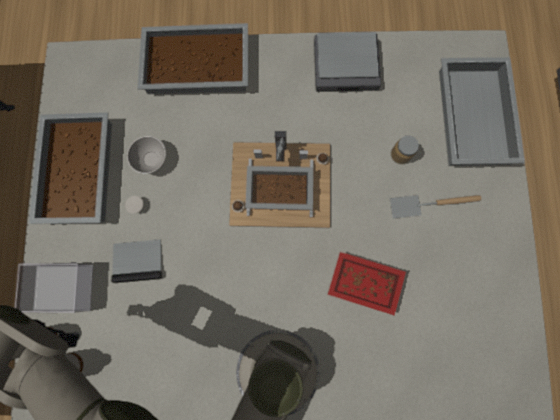

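```bash
cat > h.py <<'E'
import cv2,numpy as np
from rig import sensors,get_image
F=np.diag([1.,-1,-1])
def cal(d): return np.array([[d["fx"],0,d["cx"]],[0,d["fy"],d["cy"]],[0,0,1]]),np.array(d["dist"],float)
def ray(d,uv):
    K,k=cal(d);p=cv2.undistortPoints(np.array(uv,float).reshape(-1,1,2),K,k)[:,0]
    T=np.array(d["T"]);return T[:3,3],np.c_[p[:,0],-p[:,1],-np.ones(len(p))]@T[:3,:3].T
def onz(d,uv,z):
    o,r=ray(d,uv);return o+r*((z-o[2])/r[:,2])[:,None]
def proj(d,P):
    T=np.linalg.inv(np.array(d["T"]));P=np.array(P,float).reshape(-1,3)@T[:3,:3].T+T[:3,3]
    K,k=cal(d);return cv2.projectPoints(P@F,np.zeros(3),np.zeros(3),K,k)[0][:,0]
E
python3 - <<'E'
from h import *
for n,roi in(("top",(220,130,345,240)),("scene",(215,195,350,305))):
    d=get_image(n);im=d["img"];x0,y0,x1,y1=roi
    h=cv2.cvtColor(im,cv2.COLOR_RGB2HSV)
    m=cv2.inRange(h,(8,60,90),(25,255,255));M=np.zeros_like(m);M[y0:y1,x0:x1]=m[y0:y1,x0:x1]
    M=cv2.morphologyEx(M,cv2.MORPH_OPEN,np.ones((3,3)))
    pts=cv2.findNonZero(M)[:,0]
    hull=cv2.convexHull(pts)[:,0]
    w=onz(d,hull,.015)
    r=cv2.minAreaRect((w[:,:2]*1000).astype(np.float32));print(n,r,cv2.boxPoints(r).round(1).tolist())
    c=cv2.resize(im[y0:y1,x0:x1],None,fx=6,fy=6,interpolation=cv2.INTER_CUBIC)
    cv2.imwrite(f"pics/{n}1.png",c[:600,:800,::-1])
E
```

```text
top ((561.3717651367188, -12.569976806640625), (307.0318298339844, 268.58319091796875), 87.8515853881836) [[421.3999938964844, -160.89999389648438], [689.7999877929688, -171.0], [701.2999877929688, 135.8000030517578], [432.8999938964844, 145.89999389648438]]
scene ((567.4856567382812, -13.528488159179688), (308.9693298339844, 268.1710510253906), 87.75579833984375) [[427.5, -162.60000610351562], [695.4000244140625, -173.10000610351562], [707.5, 135.60000610351562], [439.6000061035156, 146.10000610351562]]
```

View pics/scene1.png

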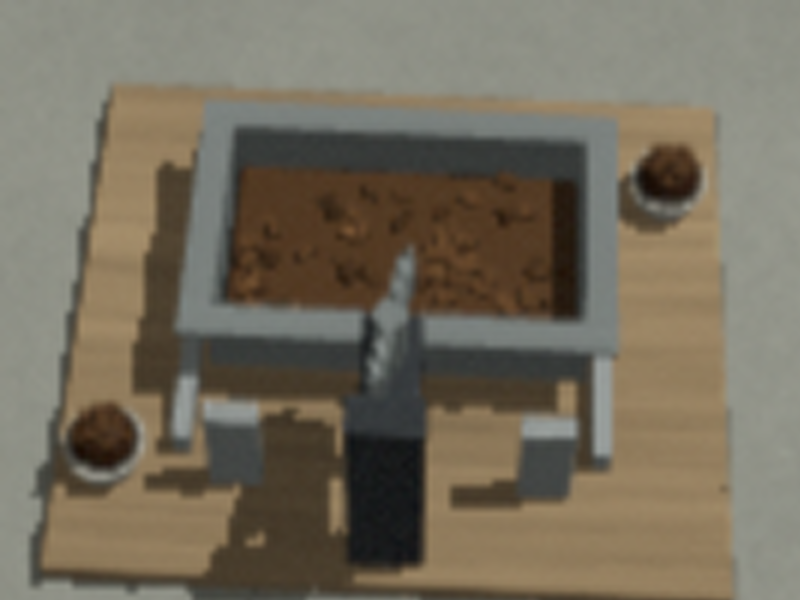

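View pics/top1.png

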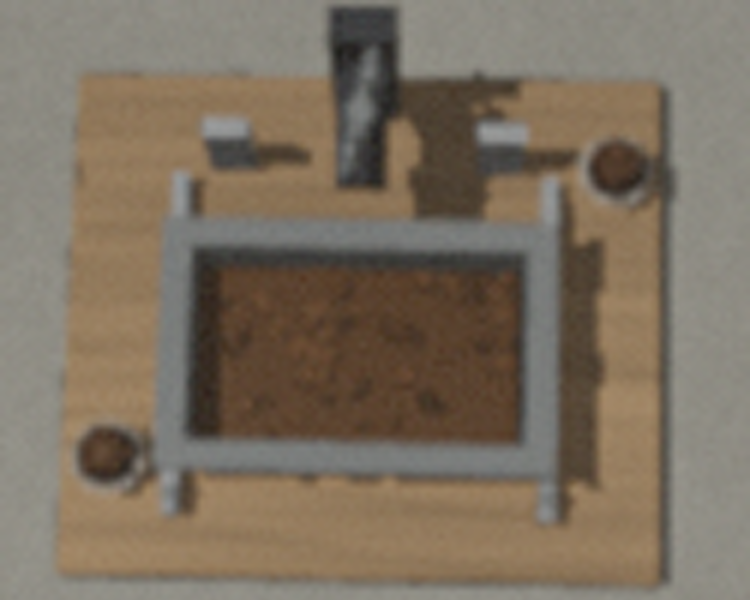

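```bash
cat >> h.py <<'E'
O=np.array([.588,-.014]);YAW=np.radians(-2.1)
def R2(a): return np.array([[np.cos(a),-np.sin(a)],[np.sin(a),np.cos(a)]])
def b2w(p,O=None,a=None):
    p=np.array(p,float).reshape(-1,3);o=globals()["O"] if O is None else O;y=YAW if a is None else a
    return np.c_[p[:,:2]/1000@R2(y).T+o,p[:,2]/1000]
def w2b(w): return np.c_[(np.array(w)[:,:2]-O)@R2(YAW)*1000,np.array(w)[:,2]*1000]
E
python3 - <<'E'
from h import *
from scipy.optimize import least_squares
t=get_image("top");s=get_image("scene")
ct=lambda a:np.array(a)/6+[220,130]-.5+.08; cs=lambda a:np.array(a)/6+[215,195]-.42
obt=[((84,0,140),(363,40)),((55,70,75),(226,138)),((55,-70,75),(502,144)),((23,0,102),(360,186)),((-160,155,15),(58,573)),((-160,-155,15),(660,583)),((110,155,15),(80,74)),((110,-155,15),(662,84))]
obs=[((102,0,140),(385,436)),((65,70,75),(545,437)),((65,-70,75),(235,425)),((-160,-155,15),(110,86)),((-160,155,15),(716,108)),((110,155,15),(733,597)),((110,-155,15),(42,570))]
# scene image: +y to the right
def res(d,ob,c,p): return (proj(d,b2w([o[0] for o in ob],p[:2],p[2]))-np.array([c(o[1]) for o in ob]))
for nm,f in(("top",lambda p:res(t,obt,ct,p).ravel()),("scene",lambda p:res(s,obs,cs,p).ravel()),("both",lambda p:np.r_[res(t,obt,ct,p).ravel(),res(s,obs,cs,p).ravel()])):
    r=least_squares(f,[.588,-.014,-.036],loss="soft_l1");print(nm,r.x[:2].round(4),np.degrees(r.x[2]).round(2));print(r.fun.reshape(-1,2).round(1).tolist())
p=r.x
import h;h.O=p[:2];h.YAW=p[2]
print("pan rim near/far",w2b(onz(t,ct([(155,466),(560,478),(168,217),(563,228)]),.065)).round(1).tolist())
print("pan scene",w2b(onz(s,cs([(210,103),(618,122),(175,332),(617,352)]),.065)).round(1).tolist())
for z in(.13,.144): print("wing",z,w2b(onz(t,ct([(372,48),(357,182)]),z)).round(1).tolist(),w2b(onz(s,cs([(408,248),(375,395)]),z)).round(1).tolist())
E
```

```text
top [ 0.5864 -0.0147] -2.1
[[-0.1, 0.1], [-0.1, 0.0], [0.3, -0.3], [0.2, -0.1], [-0.6, 0.3], [0.3, 0.6], [-0.2, -0.2], [0.1, -0.5]]
scene [ 0.5912 -0.0137] -1.94
[[0.1, 0.0], [1.1, 0.1], [-0.9, -0.2], [-0.0, -0.6], [-0.3, -0.6], [0.7, 0.7], [-0.7, 0.1]]
both [ 0.5886 -0.0142] -2.01
[[-0.3, -0.6], [-0.3, -0.6], [0.1, -1.0], [0.1, -0.8], [-0.6, -0.4], [0.2, -0.2], [-0.4, -0.8], [-0.1, -1.3], [-0.1, -0.9], [0.8, -0.8], [-1.1, -1.1], [-0.1, -1.3], [-0.5, -1.2], [0.4, -0.1], [-0.8, -0.9]]
pan rim near/far [[-114.0, 99.7, 65.0], [-116.5, -100.7, 65.0], [14.2, 98.0, 65.0], [11.4, -101.2, 65.0]]
pan scene [[-110.8, -95.2, 65.0], [-108.7, 102.2, 65.0], [17.2, -99.1, 65.0], [18.1, 100.3, 65.0]]
wing 0.13 [[81.8, -5.1, 130.0], [14.0, 0.6, 130.0]] [[8.6, 5.7, 130.0], [80.6, -4.8, 130.0]]
wing 0.144 [[76.7, -5.5, 144.0], [9.7, 0.2, 144.0]] [[17.4, 6.0, 144.0], [88.2, -4.4, 144.0]]
```

```bash
sed -i 's/^O=.*/O=np.array([.5885,-.0142]);YAW=np.radians(-2.0)/' h.py
cat > rel.py <<'E'
# rel.py: from current pose to board-frame targets "x,y,z[,yaw of tool z rel board deg]" (mm) -> row numbers
import sys;from h import *
from scipy.spatial.transform import Rotation as Ro
s=sensors.observe();R=np.array(s["tool_rot"]);P=np.array(s["position"])
print("t",round(s["time_s"],2),"board TCP",w2b([P]).round(1)[0],"f",np.round(s["ft_force"],1),"yaw",np.degrees(np.arctan2(R[1,2],R[0,2])-YAW).round(1),"grip",round(s["grip_width"],4))
for a in sys.argv[1:]:
    v=[float(k) for k in a.split(",")];w=b2w(v[:3])[0]
    y=YAW+np.radians(v[3] if len(v)>3 else 0);z=np.array([np.cos(y),np.sin(y),0]);x=np.array([0,0,-1.]);D=np.c_[x,np.cross(z,x),z]
    print(a,(R.T@(w-P)/.025).round(2).tolist(),np.degrees(Ro.from_matrix(R.T@D).as_rotvec()/6).round(2).tolist())
E
python3 rel.py -165,0,300 -165,0,60
python3 -c "
from h import *
d=get_image('scene');print(onz(d,[(458,128),(490,145)],0).round(3))"
```

```text
t 0.3 board TCP [-466.   529.7  256.1] f [-0.9  0.2  0. ] yaw -12.9 grip 0.0854
-165,0,300 [-1.75, -17.97, 16.46] [-2.15, -0.0, 0.0]
-165,0,60 [7.85, -17.97, 16.46] [-2.15, -0.0, 0.0]
[[0.039 0.633 0.   ]
 [0.127 0.722 0.   ]]
```

Emit:
arm_command:
  plan:
    - [[-1.75,0,0,0,0,0],[-1.75,-1.3,1.2,-0.3,0,0],[-1.75,-2.6,2.4,-0.6,0,0],[-1.75,-3.9,3.6,-1.2,0,0],[-1.75,-5.2,4.8,-1.7,0,0],[-1.75,-6.5,6,-2.15,0,0],[-1.75,-7.8,7.2,-2.15,0,0],[-1.75,-9.1,8.4,-2.15,0,0],[-1.75,-10.4,9.6,-2.15,0,0],[-1.75,-11.7,10.8,-2.15,0,0]]
  jaw: 0

```text
time_s: 1.35
position: [0.3274, 0.1778, 0.3003]
tool_rot: [[0.001, 0.034, 0.999], [0.0, 0.999, -0.034], [-1.0, 0.0, 0.001]]
ft_force: [0.4, 1.0, -0.6]
grip_width: 0.0857
```

```bash
python3 rel.py -165,0,300 -165,0,60
```

```text
t 1.35 board TCP [-267.6  182.8  300.3] f [ 0.4  1.  -0.6] yaw 0.0 grip 0.0857
-165,0,300 [0.01, -7.31, 4.1] [0.0, 0.01, -0.0]
-165,0,60 [9.61, -7.31, 4.09] [0.0, 0.01, -0.0]
```

Emit:
arm_command:
  plan:
    - [[0,-1.5,0.9,0,0,0],[0,-3,1.7,0,0,0],[0,-4.5,2.5,0,0,0],[0,-6,3.4,0,0,0],[1.5,-7.3,4.1,0,0,0],[3.2,-7.3,4.1,0,0,0],[5,-7.3,4.1,0,0,0],[6.8,-7.3,4.1,0,0,0],[8.6,-7.3,4.1,0,0,0],[9.6,-7.3,4.1,0,0,0]]

```text
time_s: 2.35
position: [0.4221, -0.0062, 0.0575]
tool_rot: [[-0.003, 0.035, 0.999], [0.001, 0.999, -0.035], [-1.0, 0.001, -0.003]]
ft_force: [0.4, 0.1, 0.5]
grip_width: 0.0854
```

```bash
python3 rel.py -165,0,60 -130,0,60 -90,0,60; python3 -c "
from h import *
d=get_image('scene');cv2.imwrite('pics/s2.png',cv2.resize(d['img'][120:320,180:380,::-1],None,fx=3,fy=3,interpolation=2))"
```

```text
t 2.35 board TCP [-166.6    2.2   57.5] f [0.4 0.1 0.5] yaw 0.0 grip 0.0854
-165,0,60 [-0.1, -0.09, 0.06] [0.0, -0.03, -0.01]
-130,0,60 [-0.1, -0.09, 1.46] [0.0, -0.03, -0.01]
-90,0,60 [-0.11, -0.09, 3.06] [0.0, -0.03, -0.01]
```

View pics/s2.png

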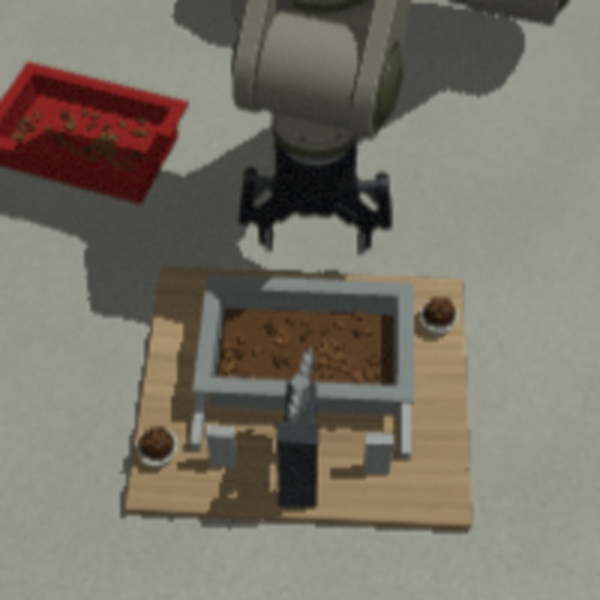

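```bash
python3 -c "
from h import *
d=get_image('scene')
for z in(20,28,36,44,52):print(z,proj(d,b2w([(-166,-48,z),(-166,48,z)])).round(1).tolist())"
```

```text
20 [[267.4, 206.4], [298.6, 207.5]]
28 [[267.4, 204.8], [298.7, 206.0]]
36 [[267.3, 203.2], [298.8, 204.4]]
44 [[267.2, 201.6], [298.9, 202.8]]
52 [[267.2, 200.0], [299.0, 201.2]]
```

Emit:
arm_command:
  plan:
    - [[-0.1,-0.1,0.4,0,0,0],[-0.1,-0.1,0.8,0,0,0],[-0.1,-0.1,1.2,0,0,0],[-0.1,-0.1,1.5,0,0,0],[-0.1,-0.1,1.7,0,0,0],[-0.1,-0.1,1.9,0,0,0],[-0.1,-0.1,2.1,0,0,0],[-0.1,-0.1,2.3,0,0,0],[-0.1,-0.1,2.5,0,0,0],[-0.1,-0.1,2.7,0,0,0]]

```text
time_s: 3.45
position: [0.4893, -0.0109, 0.0627]
tool_rot: [[-0.004, 0.034, 0.999], [0.001, 0.999, -0.034], [-1.0, 0.0, -0.004]]
ft_force: [-8.6, -0.1, 6.9]
grip_width: 0.0854
```

```bash
python3 rel.py -90,0,60 -85,0,60
```

```text
t 3.45 board TCP [-99.3  -0.1  62.7] f [-8.6 -0.1  6.9] yaw 0.0 grip 0.0854
-90,0,60 [0.11, 0.01, 0.37] [0.01, -0.04, -0.0]
-85,0,60 [0.1, 0.01, 0.57] [0.01, -0.04, -0.0]
```

Emit:
arm_command:
  plan:
    - [[0,0,0.1,0,0,0],[0,0,0.2,0,0,0],[0,0,0.3,0,0,0]]

```text
time_s: 3.75
position: [0.4968, -0.0111, 0.0627]
tool_rot: [[-0.004, 0.034, 0.999], [0.001, 0.999, -0.034], [-1.0, 0.0, -0.004]]
ft_force: [-7.2, 0.2, 5.9]
grip_width: 0.0855
```

```bash
python3 rel.py; python3 -c "
from h import *
d=get_image('top');cv2.imwrite('pics/t3.png',cv2.resize(d['img'][120:245,215:350,::-1],None,fx=4.7,fy=4.7,interpolation=2))"
```

```text
t 3.75 board TCP [-91.8  -0.1  62.7] f [-7.2  0.2  5.9] yaw 0.0 grip 0.0855
```

View pics/t3.png

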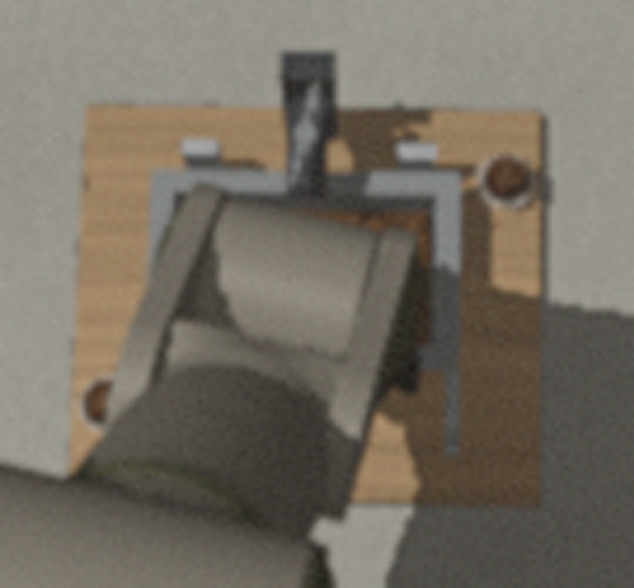

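Emit:
arm_command:
  plan:
    - [[0,0,0.08,0,0,0],[0,0,0.16,0,0,0]]

```text
time_s: 4.0
position: [0.5008, -0.0113, 0.0626]
tool_rot: [[-0.004, 0.034, 0.999], [0.001, 0.999, -0.034], [-1.0, 0.001, -0.004]]
ft_force: [-7.3, -0.3, 5.2]
grip_width: 0.0852
```

Emit:
arm_command:
  plan:
    - [[0,0,0.07,0,0,0]]

```text
time_s: 4.1
position: [0.5026, -0.0113, 0.0627]
tool_rot: [[-0.004, 0.034, 0.999], [0.001, 0.999, -0.034], [-1.0, 0.001, -0.004]]
ft_force: [-7.1, 0.4, 4.9]
grip_width: 0.0856
```

Emit:
arm_command:
  plan:
    - [[0,0,0.07,0,0,0]]

```text
time_s: 4.2
position: [0.5036, -0.0113, 0.0625]
tool_rot: [[-0.006, 0.034, 0.999], [0.001, 0.999, -0.034], [-1.0, 0.001, -0.006]]
ft_force: [-15.2, -1.0, 11.0]
grip_width: 0.0853
```

Emit:
arm_command:
  plan:
    - [[0,0,0.05,0,0,0],[0,0,0.05,0,0,0]]

```text
time_s: 4.4
position: [0.5036, -0.0113, 0.0625]
tool_rot: [[-0.008, 0.034, 0.999], [0.001, 0.999, -0.034], [-1.0, 0.001, -0.008]]
ft_force: [-15.9, -0.0, 11.3]
grip_width: 0.0854
```

```bash
python3 rel.py -130,0,60 -130,0,215 27,-40,215
```

```text
t 4.4 board TCP [-84.9  -0.   62.5] f [-15.9  -0.   11.3] yaw 0.0 grip 0.0854
-130,0,60 [0.12, 0.0, -1.8] [0.01, -0.08, -0.01]
-130,0,215 [-6.08, 0.01, -1.85] [0.01, -0.08, -0.01]
27,-40,215 [-6.14, -1.6, 4.42] [0.01, -0.08, -0.01]
```

Emit:
arm_command:
  plan:
    - [[0,0,-0.9,0,0,0],[0,0,-1.8,0,0,0],[-1.5,0,-1.8,0,0,0],[-3.2,0,-1.8,0,0,0],[-5,0,-1.8,0,0,0],[-6.1,-0.4,-0.8,0,0,0],[-6.1,-0.8,0.7,0,0,0],[-6.1,-1.2,2.2,0,0,0],[-6.1,-1.6,3.7,0,0,0],[-6.1,-1.6,4.4,0,0,0]]
  jaw: 1
  newtons: 40

```text
time_s: 5.4
position: [0.6176, -0.0568, 0.2146]
tool_rot: [[0.0, 0.035, 0.999], [-0.0, 0.999, -0.035], [-1.0, -0.0, 0.0]]
ft_force: [0.3, -0.4, -0.1]
grip_width: 0.0
```

```bash
python3 rel.py 27,-26,215; python3 -c "
from h import *
for n,(x,y,w,h) in dict(scene=(200,140,160,160),top=(215,110,135,135)).items():
  d=get_image(n);cv2.imwrite(f'pics/{n}4.png',cv2.resize(d['img'][y:y+h,x:x+w,::-1],(600,600),interpolation=2))
d=get_image('wrist');cv2.imwrite('pics/w4.png',d['img'][...,::-1])
a,b=[cv2.resize(cv2.imread(f'pics/{n}4.png'),(400,400)) for n in('scene','top')];cv2.imwrite('pics/c4.png',np.hstack([a,b]))
"
```

```text
t 5.4 board TCP [ 30.6 -41.5 214.6] f [ 0.3 -0.4 -0.1] yaw -0.0 grip 0.0
27,-26,215 [-0.02, 0.62, -0.14] [-0.01, 0.0, 0.0]
```

View pics/c4.png

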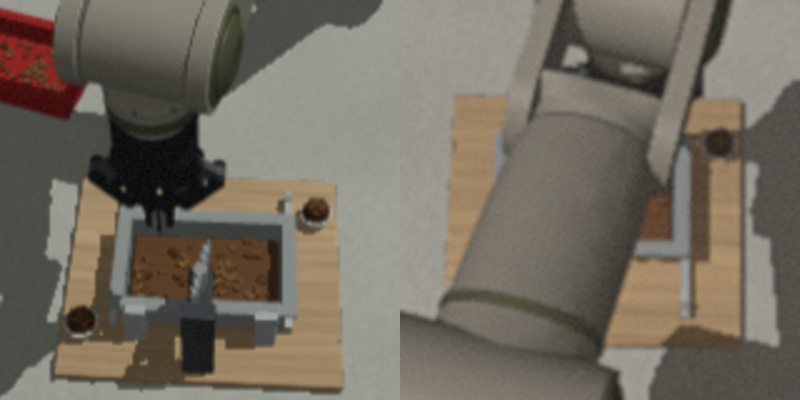

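View pics/w4.png

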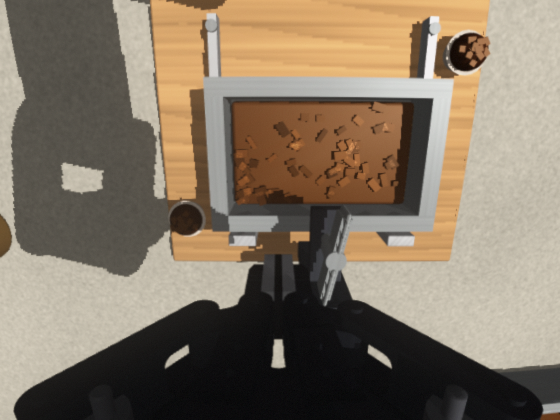

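Emit:
arm_command:
  plan:
    - [[0,0.46,-0.14,0,0,0],[1,0.46,-0.14,0,0,0],[2.2,0.46,-0.14,0,0,0],[3.1,0.46,-0.14,0,0,0],[3.1,0.46,-0.14,0,0,0]]

```text
time_s: 6.05
position: [0.6099, -0.0427, 0.1354]
tool_rot: [[-0.006, 0.034, 0.999], [0.002, 0.999, -0.034], [-1.0, 0.001, -0.006]]
ft_force: [-0.3, -0.4, -0.1]
grip_width: 0.0001
```

Emit:
arm_command:
  plan:
    - [[0,0.2,0,0,0,0],[0,0.46,-0.25,0,0,0],[0,0.76,-0.4,0,0,0],[0,1.09,-0.48,0,0,0],[0,1.42,-0.46,0,0,0]]

```text
time_s: 6.55
position: [0.6017, -0.0073, 0.1382]
tool_rot: [[0.0, 0.034, 0.999], [-0.0, 0.999, -0.034], [-1.0, -0.0, 0.0]]
ft_force: [-0.9, -1.5, -1.3]
grip_width: -0.0001
```

```bash
python3 rel.py 60.5,29,137; python3 -c "
from h import *
d=get_image('wrist');cv2.imwrite('pics/w5.png',d['img'][...,::-1])"
```

```text
t 6.55 board TCP [ 13.    7.3 138.2] f [-0.9 -1.5 -1.3] yaw 0.0 grip -0.0001
60.5,29,137 [0.05, 0.87, 1.9] [0.0, 0.0, 0.0]
```

View pics/w5.png

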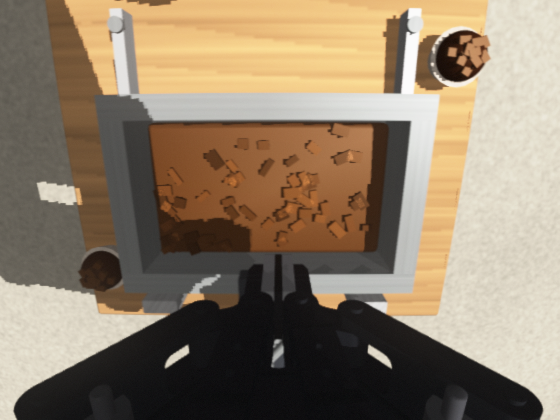

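Emit:
arm_command:
  plan:
    - [[0,0.32,0.1,0,0,0],[0,0.6,0.28,0,0,0],[0,0.82,0.52,0,0,0],[0,0.98,0.82,0,0,0],[0,1.05,1.15,0,0,0],[0,1.04,1.48,0,0,0],[0,0.94,1.8,0,0,0],[0,0.94,1.8,0,0,0]]

```text
time_s: 7.4
position: [0.6489, 0.0132, 0.1374]
tool_rot: [[0.001, 0.035, 0.999], [0.0, 0.999, -0.035], [-1.0, 0.0, 0.001]]
ft_force: [0.1, -0.6, 0.1]
grip_width: -0.0
```

```bash
python3 rel.py 47,45,137  35,-45,215 47,-36,137; python3 -c "
from h import *
d=get_image('scene');cv2.imwrite('pics/s6.png',cv2.resize(d['img'][200:300,230:330,::-1],None,fx=6,fy=6,interpolation=2))"
```

```text
t 7.4 board TCP [ 59.4  29.5 137.4] f [ 0.1 -0.6  0.1] yaw -0.0 grip -0.0
47,45,137 [0.01, 0.62, -0.5] [-0.0, 0.01, -0.0]
35,-45,215 [-3.11, -2.98, -0.97] [-0.0, 0.01, -0.0]
47,-36,137 [0.01, -2.62, -0.49] [-0.0, 0.01, -0.0]
```

View pics/s6.png

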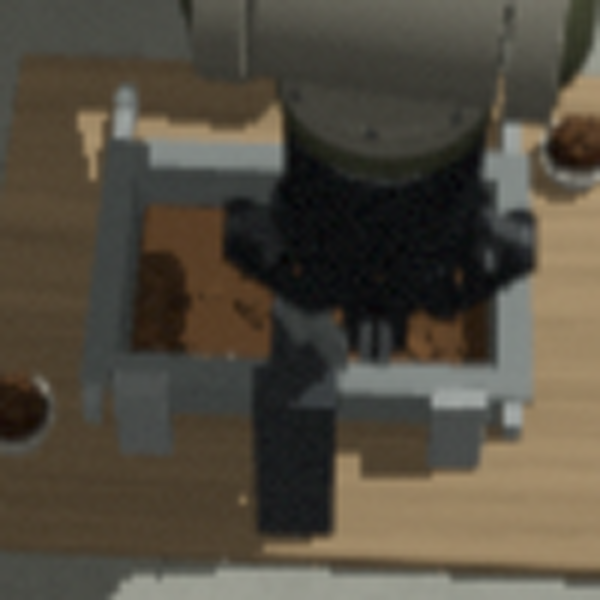

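Emit:
arm_command:
  plan:
    - [[0,0.3,-0.05,0,0,0],[-1.2,0.3,-0.1,0,0,0],[-2.4,0.2,-0.2,0,0,0],[-2.4,-1.2,-0.4,0,0,0],[-2.4,-2.6,-0.58,0,0,0],[-2.4,-2.86,-0.58,0,0,0],[-1.2,-2.86,-0.58,0,0,0],[0,-2.86,-0.58,0,0,0],[0,-2.86,-0.58,0,0,0]]

```text
time_s: 8.35
position: [0.6291, -0.0561, 0.134]
tool_rot: [[-0.007, 0.035, 0.999], [0.002, 0.999, -0.034], [-1.0, 0.002, -0.007]]
ft_force: [-0.3, -0.5, 0.5]
grip_width: 0.0002
```

```bash
python3 rel.py
```

```text
t 8.35 board TCP [ 42.  -40.4 134. ] f [-0.3 -0.5  0.5] yaw 0.0 grip 0.0002
```

Emit:
arm_command:
  plan:
    - [[0,0.42,-0.3,0,0,0],[0,0.59,-0.6,0,0,0],[0,0.8,-0.86,0,0,0],[0,1.06,-1.07,0,0,0],[0,1.37,-1.2,0,0,0],[0,1.7,-1.24,0,0,0],[0,2.03,-1.2,0,0,0],[0,2.34,-1.07,0,0,0],[0,2.6,-0.86,0,0,0],[0,2.81,-0.6,0,0,0]]

```text
time_s: 9.35
position: [0.6187, 0.0142, 0.1374]
tool_rot: [[-0.0, 0.034, 0.999], [0.0, 0.999, -0.034], [-1.0, 0.0, -0.0]]
ft_force: [-2.2, -1.4, 0.4]
grip_width: 0.0
```

Emit:
arm_command:
  plan:
    - [[0,0.13,0.31,0,0,0],[0,0.17,0.64,0,0,0],[0,0.13,0.97,0,0,0],[0,0.05,1.18,0,0,0],[0,0.05,1.18,0,0,0]]

```text
time_s: 9.85
position: [0.6486, 0.0133, 0.1374]
tool_rot: [[0.001, 0.035, 0.999], [0.0, 0.999, -0.035], [-1.0, 0.0, 0.001]]
ft_force: [0.3, -0.1, 0.2]
grip_width: -0.0003
```

```bash
python3 rel.py; python3 -c "
from h import *
d=get_image('scene');cv2.imwrite('pics/s7.png',cv2.resize(d['img'][200:300,230:330,::-1],None,fx=6,fy=6,interpolation=2))"
```

```text
t 9.85 board TCP [ 59.1  29.6 137.4] f [ 0.3 -0.1  0.2] yaw -0.0 grip -0.0003
```

Emit:
arm_command:
  plan:
    - [[0,0.3,-0.05,0,0,0],[-1.2,0.3,-0.1,0,0,0],[-2.4,0.2,-0.2,0,0,0],[-2.4,-1.2,-0.4,0,0,0],[-2.4,-2.6,-0.58,0,0,0],[-2.4,-2.86,-0.58,0,0,0],[-1.2,-2.86,-0.58,0,0,0],[0,-2.86,-0.58,0,0,0],[0,-2.86,-0.58,0,0,0]]

```text
time_s: 10.8
position: [0.6291, -0.0561, 0.134]
tool_rot: [[-0.007, 0.035, 0.999], [0.002, 0.999, -0.035], [-1.0, 0.002, -0.007]]
ft_force: [-0.1, 0.3, -0.9]
grip_width: 0.0001
```

Emit:
arm_command:
  plan:
    - [[0,0.42,-0.3,0,0,0],[0,0.59,-0.6,0,0,0],[0,0.8,-0.86,0,0,0],[0,1.06,-1.07,0,0,0],[0,1.37,-1.2,0,0,0],[0,1.37,-1.2,0,0,0]]

```text
time_s: 11.4
position: [0.6015, -0.0207, 0.138]
tool_rot: [[-0.0, 0.034, 0.999], [0.0, 0.999, -0.034], [-1.0, 0.0, -0.0]]
ft_force: [-0.3, 0.0, -0.4]
grip_width: 0.0002
```

Emit:
arm_command:
  plan:
    - [[0,0.17,-0.04,0,0,0],[0,0.33,-0.04,0,0,0],[0,0.5,-0.02,0,0,0],[0,0.66,0,0,0,0]]

```text
time_s: 11.8
position: [0.6027, -0.0052, 0.1374]
tool_rot: [[-0.0, 0.035, 0.999], [-0.0, 0.999, -0.035], [-1.0, -0.0, -0.0]]
ft_force: [-0.6, -1.5, -0.2]
grip_width: -0.0003
```

```bash
python3 rel.py
```

```text
t 11.8 board TCP [ 13.8   9.5 137.4] f [-0.6 -1.5 -0.2] yaw 0.0 grip -0.0003
```

Emit:
arm_command:
  plan:
    - [[0,0.16,0.06,0,0,0],[0,0.31,0.13,0,0,0],[0,0.46,0.23,0,0,0]]

```text
time_s: 12.1
position: [0.6089, 0.0062, 0.1375]
tool_rot: [[-0.0, 0.035, 0.999], [0.0, 0.999, -0.035], [-1.0, 0.0, -0.0]]
ft_force: [-0.8, -1.3, 0.8]
grip_width: -0.0002
```

Emit:
arm_command:
  plan:
    - [[0,0.12,0.1,0,0,0],[0,0.23,0.23,0,0,0],[0,0.32,0.37,0,0,0]]

```text
time_s: 12.4
position: [0.6185, 0.0138, 0.1375]
tool_rot: [[-0.0, 0.035, 0.999], [0.0, 0.999, -0.035], [-1.0, 0.0, -0.0]]
ft_force: [-1.4, -0.8, 0.3]
grip_width: 0.0002
```

Emit:
arm_command:
  plan:
    - [[0,0.08,0.15,0,0,0],[0,0.13,0.31,0,0,0],[0,0.16,0.47,0,0,0]]

```text
time_s: 12.7
position: [0.6304, 0.0172, 0.1375]
tool_rot: [[-0.0, 0.035, 0.999], [0.0, 0.999, -0.035], [-1.0, 0.0, -0.0]]
ft_force: [-2.6, -0.9, 0.3]
grip_width: 0.0001
```

Emit:
arm_command:
  plan:
    - [[0,0.01,0.17,0,0,0],[0,0,0.33,0,0,0]]

```text
time_s: 12.9
position: [0.6387, 0.0169, 0.1375]
tool_rot: [[-0.0, 0.035, 0.999], [0.0, 0.999, -0.035], [-1.0, 0.0, -0.0]]
ft_force: [-1.6, -0.6, -0.3]
grip_width: 0.0
```

Emit:
arm_command:
  plan:
    - [[0,-0.03,0.16,0,0,0],[0,-0.08,0.36,0,0,0],[0,-0.08,0.36,0,0,0]]

```text
time_s: 13.2
position: [0.648, 0.0143, 0.1375]
tool_rot: [[0.001, 0.035, 0.999], [0.0, 0.999, -0.035], [-1.0, 0.0, 0.001]]
ft_force: [-0.5, -0.1, 0.4]
grip_width: -0.0001
```

```bash
python3 rel.py; python3 -c "
from h import *
d=get_image('scene');b=cv2.resize(d['img'][215:275,250:310,::-1],(400,400),interpolation=2);a=cv2.resize(cv2.imread('pics/s7.png')[90:450,120:480],(400,400));cv2.imwrite('pics/s8.png',np.hstack([a,b]))"
```

```text
t 13.2 board TCP [ 58.4  30.6 137.5] f [-0.5 -0.1  0.4] yaw 0.0 grip -0.0001
```

View pics/s8.png

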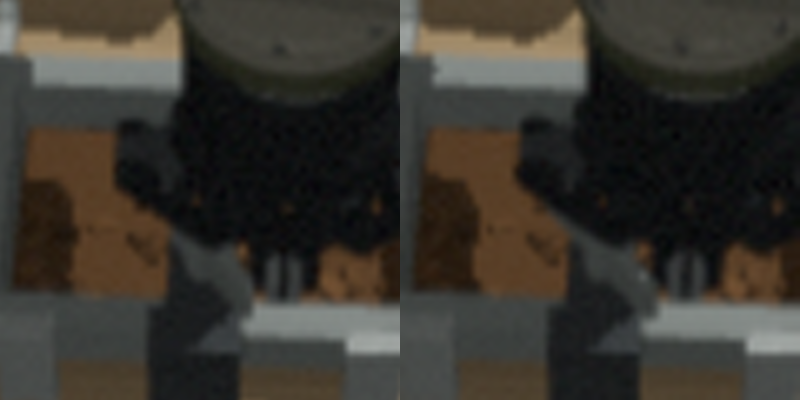

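Emit:
arm_command:
  plan:
    - [[0,0.3,-0.05,0,0,0],[-1.2,0.3,-0.1,0,0,0],[-2.4,0.2,-0.2,0,0,0],[-2.4,-1.2,-0.4,0,0,0],[-2.4,-2.6,-0.54,0,0,0],[-2.4,-2.9,-0.54,0,0,0],[-1.2,-2.9,-0.54,0,0,0],[0,-2.9,-0.54,0,0,0],[0,-2.9,-0.54,0,0,0]]

```text
time_s: 14.15
position: [0.6297, -0.0563, 0.134]
tool_rot: [[-0.007, 0.034, 0.999], [0.002, 0.999, -0.034], [-1.0, 0.002, -0.007]]
ft_force: [-0.5, -0.1, 0.4]
grip_width: -0.0003
```

Emit:
arm_command:
  plan:
    - [[0,0.42,-0.3,0,0,0],[0,0.59,-0.6,0,0,0],[0,0.8,-0.86,0,0,0],[0,0.95,-1,0,0,0],[0,0.95,-1,0,0,0]]

```text
time_s: 14.65
position: [0.6077, -0.0334, 0.1391]
tool_rot: [[0.004, 0.035, 0.999], [-0.003, 0.999, -0.035], [-1.0, -0.003, 0.004]]
ft_force: [1.6, -4.9, 1.7]
grip_width: -0.0005
```

Emit:
arm_command:
  plan:
    - [[0,0.1,-0.05,0,0,0],[0,0.2,-0.1,0,0,0]]

```text
time_s: 14.85
position: [0.6069, -0.0311, 0.1392]
tool_rot: [[0.008, 0.036, 0.999], [-0.008, 0.999, -0.036], [-1.0, -0.007, 0.008]]
ft_force: [10.9, -22.8, -4.5]
grip_width: -0.0002
```

Emit:
arm_command:
  plan:
    - [[0,0.1,-0.05,0,0,0],[0,0.2,-0.08,0,0,0]]

```text
time_s: 15.05
position: [0.6066, -0.0292, 0.1394]
tool_rot: [[0.011, 0.037, 0.999], [-0.013, 0.999, -0.037], [-1.0, -0.013, 0.012]]
ft_force: [15.6, -37.4, -8.6]
grip_width: 0.0001
```

```bash
python3 rel.py
```

```text
t 15.05 board TCP [ 18.6 -14.3 139.4] f [ 15.6 -37.4  -8.6] yaw -0.1 grip 0.0001
```

Emit:
arm_command:
  plan:
    - [[0,-0.4,-0.1,0,0,0],[0,-1.2,-0.2,0,0,0],[-1.5,-1.4,-0.2,0,0,0],[-3.2,-1.4,0,0,0,0],[-4.5,-1.4,0.3,0,0,0],[-4.5,-1.4,0.3,0,0,0]]

```text
time_s: 15.65
position: [0.6106, -0.0579, 0.2556]
tool_rot: [[0.009, 0.034, 0.999], [-0.002, 0.999, -0.034], [-1.0, -0.002, 0.009]]
ft_force: [0.4, -0.4, 0.4]
grip_width: 0.0001
```

```bash
python3 rel.py; python3 -c "
from h import *
d=get_image('wrist');a=cv2.resize(d['img'][150:310,180:460,::-1],(700,400),interpolation=2)
cv2.imwrite('pics/w9.png',a)
hub=proj(d,b2w([(47,0,132),(13,0,132),(81,0,132),(55,70,75),(55,-70,75),(55,0,65)])) ;print(hub.round(0).tolist())"
```

```text
t 15.65 board TCP [ 23.7 -42.9 255.6] f [ 0.4 -0.4  0.4] yaw 0.0 grip 0.0001
[[330.0, 237.0], [332.0, 197.0], [328.0, 274.0], [390.0, 223.0], [250.0, 223.0], [319.0, 219.0]]
```

View pics/w9.png

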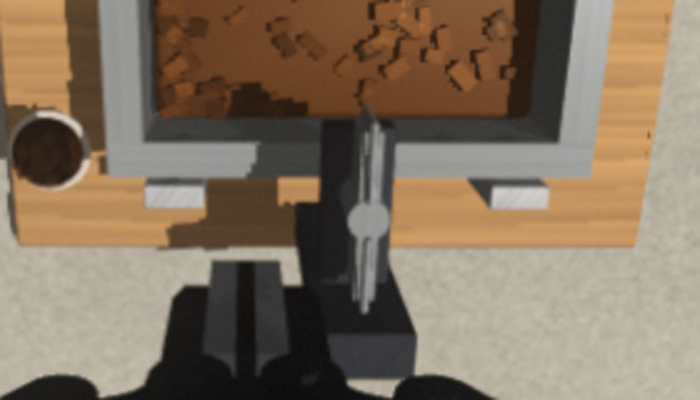

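```bash
python3 -c "
from rig import workorder;print(workorder.close_job())"
```

```text
the job is handed in; nothing more can be done
None
```

The pan is home against both stop posts and the thumbscrew is tight. I handed the job in at about 16 s on the robot's clock, with the gripper clear of everything.

- **Pan:** I pushed its near rim with the open fingertips until it stopped moving at about 16 N. In the last wrist picture its far rim lies on the home line to within about 2 mm and meets both posts. No picture showed it tilted or lifted.
- **Thumbscrew:** I made three full clockwise strokes plus part of a fourth with the shut fingertips. The screw then stalled at about 40 N. The wings now lie along the board's x axis, which matches the 12.57 rad stop if zero turn also lies along that axis.
- **Not confirmed:**
  - The 40 N was at the fingertip and came from two small extra steps I commanded after the screw had already stopped.
  - The two cameras placed the board about 5 mm apart in x. I used the average, and the contact points agreed with it.
  - I did not measure the rubber foot directly.
  - I did not re-measure the bystanders; nothing touched them on the paths I used.

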